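Cock the cup catapult for the tin-can game

ROBOT

A 6-joint arm with a two-finger parallel gripper is mounted at the origin on the work surface. World frame = base frame: x ahead of the robot, y to its left, z up, the work surface at z = 0. Lengths are in mm, angles in rad, forces in N, time in s.
With the tool pointing down it reaches from about 350 to 975 mm from the base axis. Payload 7.1 kg.
Tool frame: the origin (TCP) lies between the finger pads; the fingertips stand 8 mm ahead of it and the grasp point (between the pads) lies 11 mm behind it (ctrl.tips_ahead is the distance from the TCP to the fingertips, in mm); y points along the fingers, z is the direction in which the jaws open and shut, and the axes are right-handed (so a half turn about y gives the same grasp; the last joint's range is limited). The gripper opens to 88 mm and grips with 3 to 60 N. Pads are 20 mm wide; open, the fingers measure 115 mm over their backs; the gripper's body (75 mm by 178 mm) begins 61 mm behind the grasp point.
Start: joints at [1.096, 0.423, 1.63, -0, 1.089, -0.019], TCP at [275.08, 561.191, 230.675] pointing down, gripper open.
Joint ranges: [-3, 3], [-0.9, 2.11], [0.09, 2.58], [-1.31, 4.45], [0.11, 2.69], [-2.54, 2.54]. Speed limits (rad/s): [2.39, 2.39, 3.01, 3.14, 3.14, 3.14].

INTERFACE

Orientations are given as a rotation vector (axis times angle).
In Python, from workcell import ctrl gives the robot as it stands.
- The arm moves only by the shell command python3 -m creep 'ROWS'. ROWS is JSON, a list of rows, each an object of numbers: "tx", "ty", "tz": the shift along the world's x, y, z in mm; "rx", "ry", "rz": the turn, a rotation vector about the world's x, y, z in rad; "fingers": the closure in counts, from 0 (fully open) to 255 (shut). A call has 1 to 10 rows; each row is the pose to reach, as a shift and turn from the pose commanded when the call began; what a row does not reach only later rows make up. A row lasts 1/8 s, in which the tool goes at most 62.5 mm and 10.7 degrees, less where a joint would pass 70% of its speed; a pose out of reach is approached as far as the arm can. A call with a gripper value outside its range is refused whole. The fingers move at their own pace and stop on an object; the grip force is fixed at half the most. Time passes only in rows, so rows that repeat a pose let the fingers close. It gives the time, the measured TCP pose, the force and the opening at its end, in the units of the state.
- ctrl.get_obs(): the state, without advancing time (a new reading comes with each control period).
- ctrl.get_image(name): name is "scene" or "top" or "wrist"; returns a dict with "pixels" (400x640x3 uint8, blue, green, red), "intrinsics" (3x3 intrinsics, pixels), "rvec" (rotation vector, rad) and "tvec" (3), from world to camera coordinates, as OpenCV has them. Camera axes: x right, y down, z forward; pixel columns grow to the right and rows downward; lengths in mm; the calibration is good to about 2 mm. The wrist camera is an equidistant fisheye: a pixel r from the principal point sees the ray r / f radians off the axis. A picture is of the moment at which its call begins. There is no depth.
- ctrl.close_job(): hands the job in, once; it reports no verdict.
The state is a dict: "t": time; "qpos": joint angles; "qvel": joint speeds; "joint_torque": joint torques, N m; "ee_pos": TCP position; "orientation": TCP orientation; "ft_force": force on the tool from outside, world axes, zero at the start; "moment": the same for the moment, N m; "width": finger opening in mm.
Only numpy, scipy, OpenCV 4.12 (cv2) and the standard library are available. Lean on these libraries where they do the work, as an engineer would, in place of code of your own. Each camera call takes 0.05 s, during which the arm holds its last target.

TASK

Get the toy catapult with the round cup ready to shoot: push its sprung arm down and back until the catch at the rear hooks it, then let go so that it stays cocked. Never let the arm snap back up, and leave the arm of the other catapult, the one with the square tray, alone.

Things in the scene. Friction and masses are not known exactly. Their poses are not given: they have to be found in the camera images.
- catapult: Wooden toy catapult with the ROUND CUP, fixed to the table. Base 290 x 110 x 18 mm; origin: centre of its underside; +x: throwing direction, z up. The arm is hinged about y at x=85, z=55 mm between cheeks (x 60 to 110, y +-28, 74 mm high) and points back (-x) and up. Steel catch at the rear: post 18 mm wide, x -107 to -87, 85 mm high; trigger tab behind it to x=-135, 40 mm high.
- catapult_bar (a point): Point on the upper face of the round-cup catapult's arm, mid-width, 80 mm from the hinge: a good place to push. x runs along the arm towards the hinge, z out of the upper face. The arm is a bar 20 mm wide, 12 thick, bare from 25 to 112 mm from the hinge; cup (46 mm wide, 15 high, on the upper face) at 116 to 162; steel cross pin, 6 mm thick, 32 long, at 175 mm.
- catapult_arm (a joint): Angle of the round-cup arm, rad. 0: at rest, 43 degrees above level; grows as it is drawn down and back; 0.75: level; 0.85: hard stop. Sprung back to 0 with 0.36 N m at rest, 0.70 N m when level (9 N at 80 mm from the hinge). From about 0.65 the pin pushes the catch aside; past 0.79 the catch has sprung over it; let up, it stays hooked at about 0.75.
- catapult_catch (a joint): Angle of the round-cup catapult's catch, rad. 0: upright, held there by a light spring; the pin coming down tilts it back about 0.16 and it returns to 0 by itself once the pin is under its lip. Stop at 0.35. A light push (3 N) that tilts it back by 0.15, on its top or its trigger tab, fires a cocked arm.
- tray_catapult_arm (a joint): Angle of the arm of the OTHER catapult, rad, 0 at rest: same make, size and springs, but with a square open tray (44 x 64 mm) on the arm instead of the round cup. It stands about 0.4 m beside the first, on its left or right. Leave it at 0.

How it is judged (in metres and radians):
At the end, for the whole second after the job is handed in: The round-cup catapult's arm is at rest, held hooked by the upright catch: arm joint between 0.68 and 0.80 rad, catch joint under 0.08 rad (value of joint catapult_arm between 0.68 and 0.8 rad and value of joint catapult_catch below 0.08 rad and velocity of joint catapult_arm between -0.1 and 0.1 rad/s); the robot touches nothing.
It fails at once if the arm of the round-cup catapult snaps back up (faster than 5 rad/s, off the catch, below 0.65 rad) (velocity of joint catapult_arm below -5 rad/s and value of joint catapult_arm below 0.65 rad).
It fails at once if the arm of the other catapult, with the square tray, is moved by more than 0.12 rad (value of joint tray_catapult_arm above 0.12 rad).
It also fails if it takes over 37 s, if anything falls off the work surface, if the arm or the gripper's body presses on something with over 40 N, if the wrist force passes 120 N, or if a joint passes its speed limit or range.

## Working session

There is one attempt and no reset: what is moved stays moved. The work goes in short steps, Python scripts to look and compute and a shell command to move; the robot and the scene stay as the last step left them, time stands still between calls to the robot, and variables do not carry over. Pictures are saved under pics/ and viewed, and the job is handed in when it is done.

```bash
mkdir -p pics; ls
python3 - <<'E'
from workcell import ctrl
import cv2
o=ctrl.get_obs();print(o, ctrl.tips_ahead)
for n in("scene","top"):
    d=ctrl.get_image(n);cv2.imwrite(f"pics/{n}0.png",d["pixels"]);print(n,d["intrinsics"],d["rvec"],d["tvec"])
E
```

```text
pics
{'t': 0.0, 'qpos': array([ 1.09603093e+00,  4.23836064e-01,  1.63068138e+00, -6.28130661e-06,
        1.08857110e+00, -1.90237858e-02]), 'qvel': array([-0.00127975,  0.00028287,  0.00024745, -0.00052299, -0.00063094,
        0.00040718]), 'joint_torque': array([-4.01046127e-03, -5.44615495e+01, -2.73669881e+01,  6.41735131e-02,
        2.26350379e-02, -1.03307100e-04]), 'ee_pos': array([274.82825104, 560.73911907, 229.9080469 ]), 'orientation': array([-1.54254948,  0.35773122, -0.35716129]), 'ft_force': array([ 0.27593239,  0.4681817 , -0.45012105]), 'moment': array([ 0.00346637, -0.00084966, -0.00607613]), 'width': 88.0175850829675} 8.0
scene [[506.58964217   0.         324.96321373]
 [  0.         506.58964217 200.28603733]
 [  0.           0.           1.        ]] [ 1.50145647  1.96607229 -0.91093497] [ 158.08820493 -268.67098539 1411.43289088]
top [[458.95146514   0.         323.51409772]
 [  0.         458.95146514 198.60243384]
 [  0.           0.           1.        ]] [ 2.19061059 -2.15029052  0.11382165] [-21.70491815 568.40970142 799.63150959]
```

View pics/scene0.png

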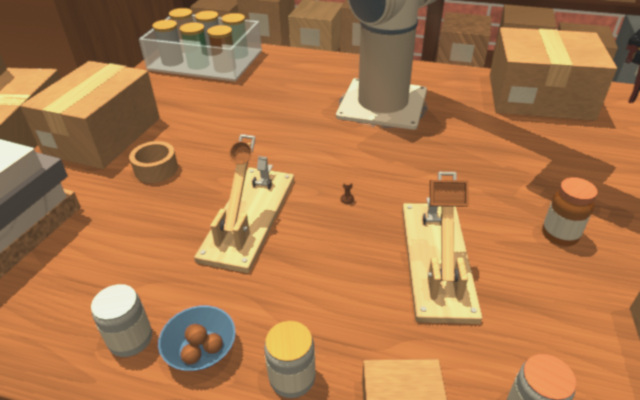

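View pics/top0.png

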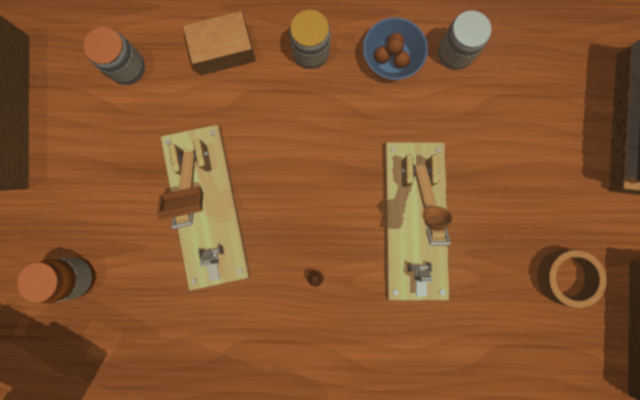

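The scene and top pictures show the round-cup catapult (top view: base about (386..448, 143..300), cup at (437,217), catch at (420,272)). The tray catapult stands beside it at (200,205). I'll zoom in for the corners.

Run:
```python
import cv2
a=cv2.imread("pics/top0.png")[130:310,360:480]
cv2.imwrite("pics/z0.png",cv2.resize(a[:90],None,fx=6,fy=6,interpolation=cv2.INTER_CUBIC))
cv2.imwrite("pics/z1.png",cv2.resize(a[90:],None,fx=6,fy=6,interpolation=cv2.INTER_CUBIC))
```

```text
(no output)
```

View pics/z0.png

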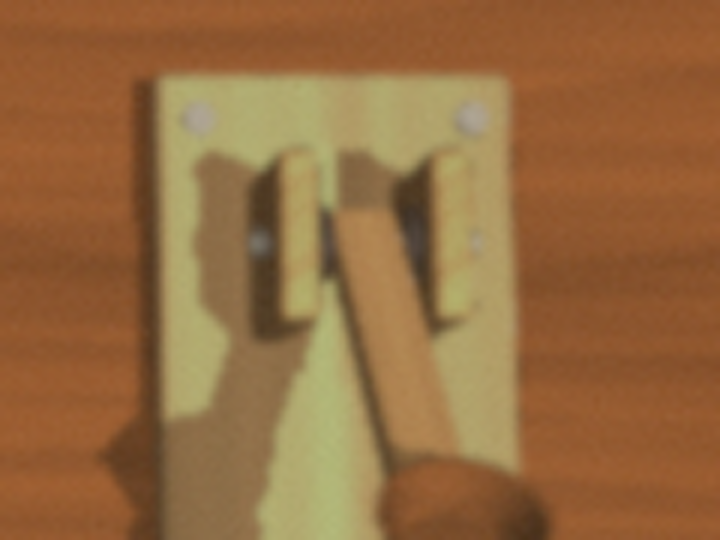

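View pics/z1.png

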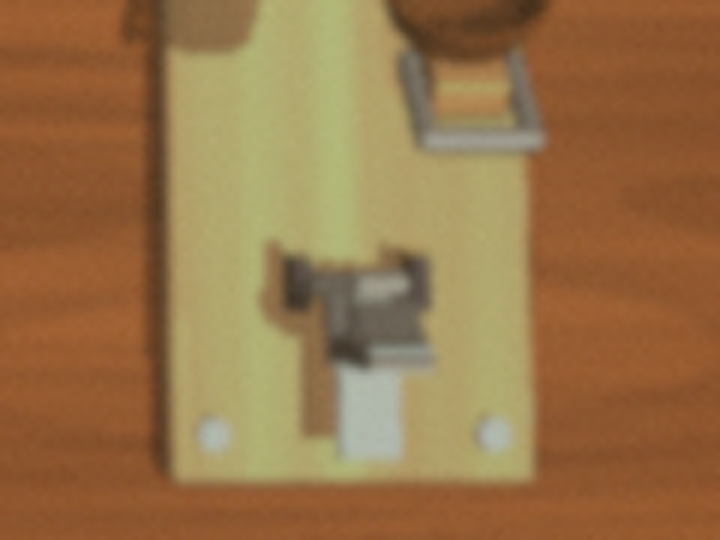

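```bash
cat > h.py <<'E'
import numpy as np,cv2
from workcell import ctrl
from scipy.optimize import least_squares
from scipy.spatial.transform import Rotation as R
def proj(P,d):
    return cv2.projectPoints(np.asarray(P,float).reshape(-1,3),np.asarray(d["rvec"]),np.asarray(d["tvec"]),np.asarray(d["intrinsics"]),None)[0].reshape(-1,2)
def c2w(p,p3):
    x,y,a=p3;c,s=np.cos(a),np.sin(a);p=np.asarray(p,float).reshape(-1,3)
    return np.c_[x+c*p[:,0]-s*p[:,1],y+s*p[:,0]+c*p[:,1],p[:,2]]
def armpt(L,h,q,y=0): # L from hinge, h above arm axis
    e=np.deg2rad(43)-q
    return [85-L*np.cos(e)+h*np.sin(e),y,55+L*np.sin(e)+h*np.cos(e)]
E
python3 - <<'E'
from h import *
d=ctrl.get_image("top");s=ctrl.get_image("scene")
obj=[[145,55,18],[145,-55,18],[-145,-55,18],[-145,55,18]]
px=np.array([[158,75],[509,75],[535,480],[170,481]])/6+[360-.42,130-.42]; px[2:,1]+=90
f=lambda p:(proj(c2w(obj,p),d)-px).ravel()
r=least_squares(f,[500,0,0],x_scale=[100,100,1]);print(r.x,r.fun)
np.save("pose.npy",r.x)
o=ctrl.get_obs();T=R.from_rotvec(o["orientation"]).as_matrix();print(T)
pts=obj+[[60,28,74],[110,28,74],[60,-28,74],[110,-28,74],[-97,0,85],[-135,0,40],armpt(175,0,0,16),armpt(175,0,0,-16),armpt(80,6,0),armpt(162,21,0)]
for n,i in(("top",d),("scene",s)):
    im=i["pixels"].copy()
    uv=proj(c2w(pts,r.x),i)
    c=uv.mean(0).astype(int);x0,y0=max(c[0]-75,0),max(c[1]-95,0)
    im=cv2.resize(im[y0:y0+190,x0:x0+150],None,fx=3.1,fy=3.1,interpolation=cv2.INTER_CUBIC)
    for u in uv: cv2.circle(im,tuple(int(v) for v in (u-[x0,y0]+.5)*3.1),3,(0,255,0),-1)
    cv2.imwrite(f"pics/ov_{n}.png",im)
a=cv2.imread("pics/ov_top.png");b=cv2.imread("pics/ov_scene.png");h=min(len(a),len(b),600);w=min(400,a.shape[1])
cv2.imwrite("pics/ov.png",cv2.resize(np.hstack([a[:h],b[:h]]),(800,int(h*800/(a.shape[1]+b.shape[1])))))
print(c2w([armpt(80,6,0),armpt(80,6,.75),armpt(80,6,.82),[-97,0,85]],r.x))
E
```

```text
[ 5.34855024e+02 -1.81722657e+02  1.79563300e-02] [-0.40697708 -0.81380622  0.35704559 -0.73687068  0.3024817   0.80050926
 -0.25162601  0.63618941]
[[ 8.97891177e-01 -4.57192107e-04  4.40217248e-01]
 [-4.40217484e-01 -8.52379614e-04  8.97890773e-01]
 [-3.52763666e-05 -9.99999532e-01 -9.66608093e-04]]
[[ 565.43378761 -181.17351571  113.94799101]
 [ 539.8571766  -181.63282714   61.03932554]
 [ 539.63071823 -181.63689394   55.42931442]
 [ 437.87066142 -183.46432751   85.        ]]
```

View pics/ov.png

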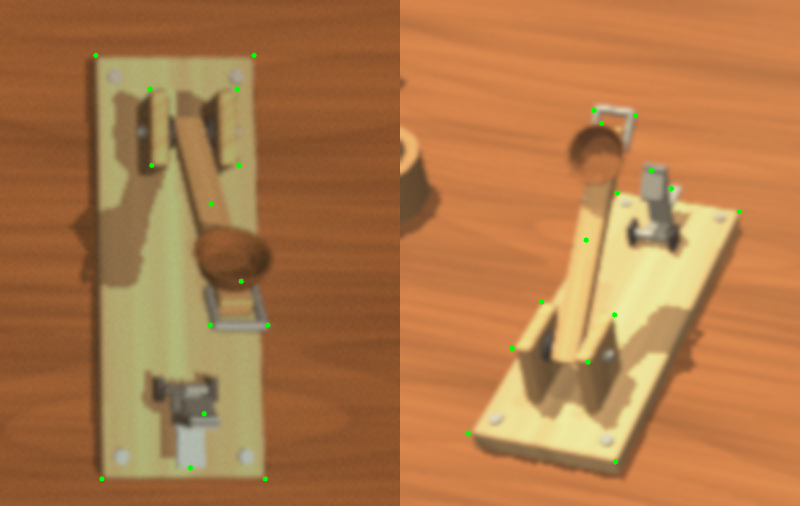

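Run:
```python
from h import *
p=np.load("pose.npy")
def tcp(q,L=92,hw=10):
    e=np.deg2rad(43)-q
    rx=armpt(L,6,q)[0]; xc=rx+hw
    # surface height at x: point hinge + h normal
    z=lambda x:55+6/np.cos(e)+(85-x)*np.tan(e)
    zz=max(z(xc-hw),z(xc+hw))
    return c2w([[xc,0,zz+8]],p)[0]
o=ctrl.get_obs()["ee_pos"]
for q in [-.15,0,.1,.2,.3,.4,.5,.6,.65,.7,.75,.79,.81,.83,.85]:
    t=tcp(q);print(q,t.round(1),(t-o).round(1))
```

```text
-0.15 [ 577.4 -181.   138.8] [ 302.4 -741.9  -91.4]
0 [ 566.7 -181.2  130.1] [ 291.7 -742.1 -100. ]
0.1 [ 560.3 -181.3  123.5] [ 285.3 -742.2 -106.7]
0.2 [ 554.6 -181.4  116.2] [ 279.6 -742.3 -113.9]
0.3 [ 549.6 -181.5  108.5] [ 274.7 -742.4 -121.7]
0.4 [ 545.5 -181.5  100.2] [ 270.6 -742.4 -130. ]
0.5 [ 542.2 -181.6   91.6] [ 267.3 -742.5 -138.6]
0.6 [ 539.8 -181.6   82.7] [ 264.8 -742.5 -147.5]
0.65 [ 538.9 -181.6   78.2] [ 264.  -742.6 -152. ]
0.7 [ 538.3 -181.7   73.6] [ 263.3 -742.6 -156.5]
0.75 [ 537.9 -181.7   69. ] [ 262.9 -742.6 -161.1]
0.79 [ 537.7 -181.7   66.2] [ 262.7 -742.6 -164. ]
0.81 [ 537.7 -181.7   64.7] [ 262.7 -742.6 -165.5]
0.83 [ 537.7 -181.7   63.3] [ 262.7 -742.6 -166.9]
0.85 [ 537.7 -181.7   61.8] [ 262.8 -742.6 -168.4]
```

```bash
python3 -m creep '[{"tz":60,"fingers":255},{"tz":80,"tx":20,"ty":-40,"rz":0.12,"fingers":255},{"tz":80,"tx":40,"ty":-90,"rz":0.24,"fingers":255},{"tz":80,"tx":60,"ty":-140,"rz":0.36,"fingers":255},{"tz":80,"tx":90,"ty":-190,"rz":0.473,"fingers":255},{"tz":80,"tx":120,"ty":-240,"rz":0.473,"fingers":255},{"tz":80,"tx":150,"ty":-290,"rz":0.473,"fingers":255},{"tz":80,"tx":170,"ty":-340,"rz":0.473,"fingers":255}]'
```

```text
schema error: expected keys tx, ty, tz, rx, ry, rz, fingers
```

```bash
python3 -m creep '[{"tx":0,"ty":0,"tz":60,"rx":0,"ry":0,"rz":0,"fingers":255},{"tx":20,"ty":-40,"tz":80,"rx":0,"ry":0,"rz":0.12,"fingers":255},{"tx":40,"ty":-90,"tz":80,"rx":0,"ry":0,"rz":0.24,"fingers":255},{"tx":60,"ty":-140,"tz":80,"rx":0,"ry":0,"rz":0.36,"fingers":255},{"tx":90,"ty":-190,"tz":80,"rx":0,"ry":0,"rz":0.473,"fingers":255},{"tx":120,"ty":-240,"tz":80,"rx":0,"ry":0,"rz":0.473,"fingers":255},{"tx":150,"ty":-290,"tz":80,"rx":0,"ry":0,"rz":0.473,"fingers":255},{"tx":170,"ty":-340,"tz":80,"rx":0,"ry":0,"rz":0.473,"fingers":255}]'
```

```text
t: 1.2
ee_pos: [446.0, 219.4, 310.7]
orientation: [-1.571, -0.014, 0.013]
ft_force: [0.7, -0.9, -0.9]
width: 11.2
```

```bash
python3 -m creep '[{"tx":20,"ty":-50,"tz":0,"rx":0,"ry":0,"rz":0,"fingers":255},{"tx":35,"ty":-100,"tz":0,"rx":0,"ry":0,"rz":0,"fingers":255},{"tx":50,"ty":-150,"tz":0,"rx":0,"ry":0,"rz":0,"fingers":255},{"tx":65,"ty":-200,"tz":0,"rx":0,"ry":0,"rz":0,"fingers":255},{"tx":80,"ty":-250,"tz":0,"rx":0,"ry":0,"rz":0,"fingers":255},{"tx":95,"ty":-300,"tz":0,"rx":0,"ry":0,"rz":0,"fingers":255},{"tx":110,"ty":-350,"tz":0,"rx":0,"ry":0,"rz":0,"fingers":255},{"tx":122,"ty":-402,"tz":-20,"rx":0,"ry":0,"rz":0,"fingers":255},{"tx":122,"ty":-402,"tz":-80,"rx":0,"ry":0,"rz":0,"fingers":255},{"tx":122,"ty":-402,"tz":-80,"rx":0,"ry":0,"rz":0,"fingers":255}]'
python3 - <<'E'
from h import *
print(ctrl.get_obs())
for n in("scene","top"):
    d=ctrl.get_image(n);cv2.imwrite(f"pics/{n}1.png",d["pixels"])
E
```

```text
t: 2.45
ee_pos: [563.8, -180.3, 226.5]
orientation: [-1.567, -0.005, 0.02]
ft_force: [-0.0, -0.4, 0.1]
width: 0.7
{'t': 2.45, 'qpos': array([-3.29671666e-01,  3.84151535e-01,  1.70189382e+00,  6.70720242e-05,
        1.06527263e+00, -1.91655543e+00]), 'qvel': array([ 0.02065325, -0.0662849 , -0.07357183,  0.00087944,  0.04391743,
        0.0016852 ]), 'joint_torque': array([-8.56621005e-01, -4.93420172e+01, -2.61085725e+01, -7.20109628e-02,
       -6.27579633e-01, -1.64723152e-02]), 'ee_pos': array([ 563.84394834, -180.32773476,  226.45629533]), 'orientation': array([-1.56747004, -0.00541512,  0.01979195]), 'ft_force': array([-0.00219682, -0.4094026 ,  0.08055419]), 'moment': array([ 0.08526444, -0.04239483,  0.01893429]), 'width': 0.6890847571371364}
```

View pics/scene1.png

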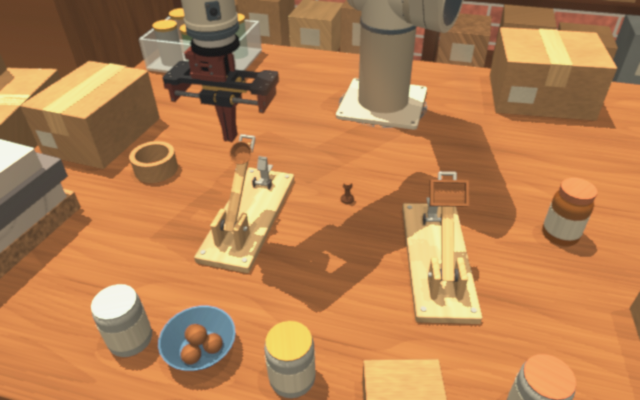

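View pics/top1.png

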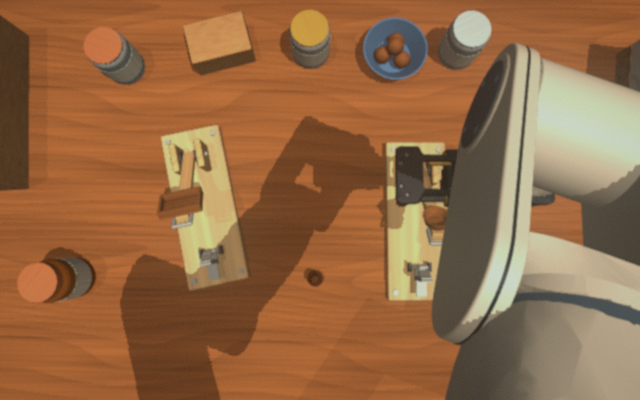

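The jaws now lie along the catapult's y. The closed fingertips (scene (230,138)) hang over the bar, and both arms are at rest. Next I descend to just above contact.

```bash
python3 -m creep '[{"tx":0,"ty":0,"tz":-30,"rx":0,"ry":0,"rz":0,"fingers":255},{"tx":0,"ty":0,"tz":-60,"rx":0,"ry":0,"rz":0,"fingers":255},{"tx":0,"ty":0,"tz":-82,"rx":0,"ry":0,"rz":0,"fingers":255},{"tx":0,"ty":0,"tz":-90,"rx":0,"ry":0,"rz":0,"fingers":255},{"tx":0,"ty":0,"tz":-90,"rx":0,"ry":0,"rz":0,"fingers":255},{"tx":0,"ty":0,"tz":-90,"rx":0,"ry":0,"rz":0,"fingers":255}]'
python3 - <<'E'
from h import *
o=ctrl.get_obs()
for n in("scene","wrist"):
    d=ctrl.get_image(n);cv2.imwrite(f"pics/{n}2.png",d["pixels"] if n=="wrist" else cv2.resize(d["pixels"][90:290,130:350],None,fx=3,fy=3,interpolation=cv2.INTER_CUBIC))
E
```

```text
t: 3.3
ee_pos: [568.1, -180.9, 142.3]
orientation: [-1.572, -0.016, 0.012]
ft_force: [0.1, 0.6, 0.2]
width: 0.4
```

View pics/scene2.png

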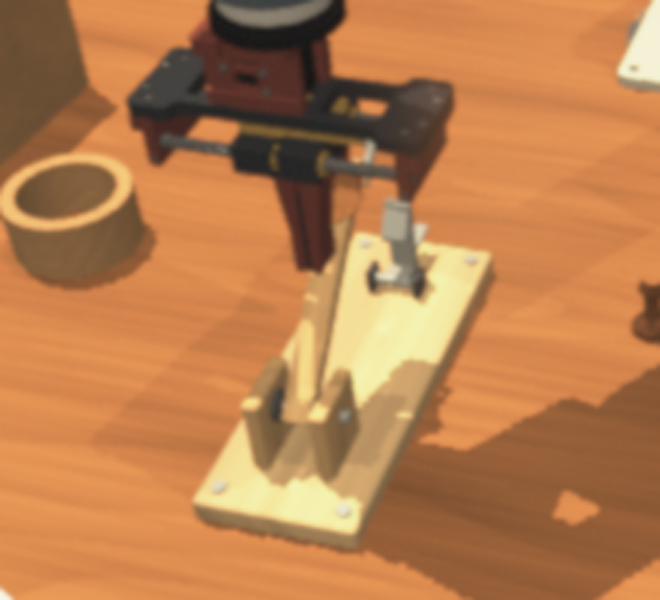

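View pics/wrist2.png

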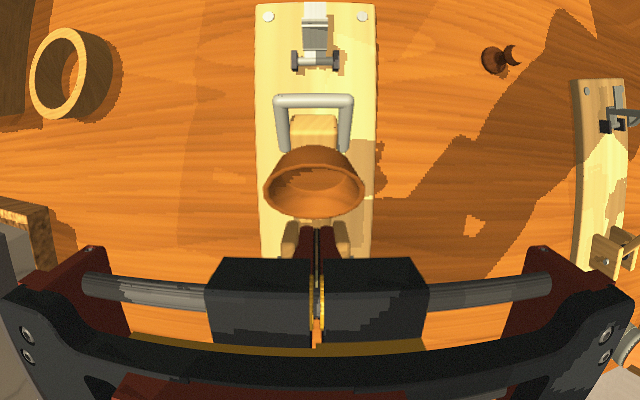

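Wrist view: the fingers (≈(317,270)) line up with the bar and the cup centre (315,180). Pushing along the arc, part way first.

```bash
python3 -m creep '[{"tx":0,"ty":0,"tz":-10,"rx":0,"ry":0,"rz":0,"fingers":255},{"tx":-4,"ty":0,"tz":-14,"rx":0,"ry":0,"rz":0,"fingers":255},{"tx":-7,"ty":0,"tz":-17,"rx":0,"ry":0,"rz":0,"fingers":255},{"tx":-10,"ty":0,"tz":-21,"rx":0,"ry":0,"rz":0,"fingers":255},{"tx":-12,"ty":0,"tz":-24,"rx":0,"ry":0,"rz":0,"fingers":255},{"tx":-12,"ty":0,"tz":-24,"rx":0,"ry":0,"rz":0,"fingers":255},{"tx":-12,"ty":0,"tz":-24,"rx":0,"ry":0,"rz":0,"fingers":255}]'
python3 - <<'E'
from h import *
o=ctrl.get_obs();print(o["ft_force"],o["moment"])
d=ctrl.get_image("scene");cv2.imwrite("pics/scene3.png",cv2.resize(d["pixels"][90:290,130:350],None,fx=3,fy=3,interpolation=cv2.INTER_CUBIC))
d=ctrl.get_image("wrist");cv2.imwrite("pics/wrist3.png",d["pixels"])
E
```

```text
t: 4.28
ee_pos: [555.3, -181.0, 116.9]
orientation: [-1.571, -0.014, 0.013]
ft_force: [2.8, -1.2, 2.7]
width: 0.3
[ 2.77280441 -1.22602319  2.6926209 ] [-0.25137383 -0.64023597 -0.00644132]
```

View pics/scene3.png

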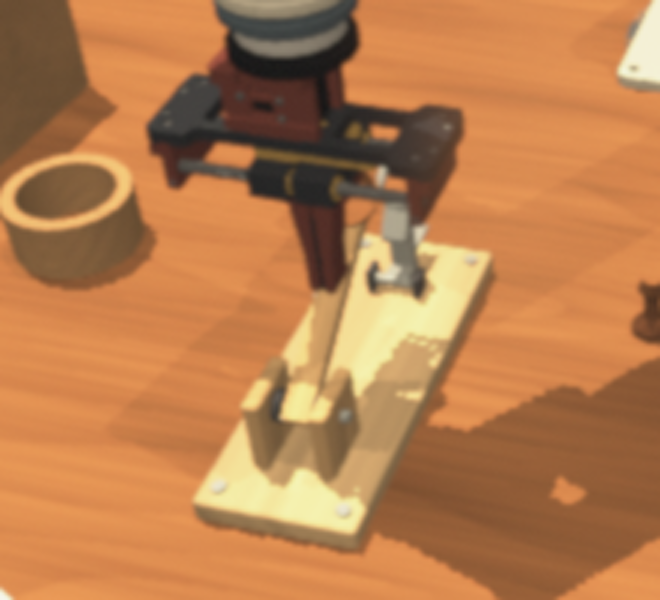

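View pics/wrist3.png

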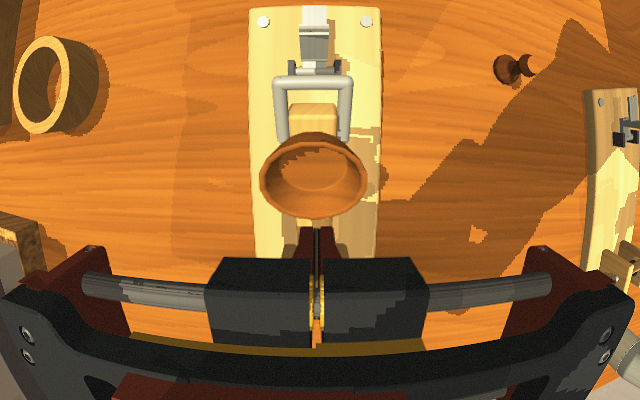

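Contact is confirmed: 3.9 N at the surface normal, the arm moved down and is still centred. Continuing.

```bash
python3 -m creep '[{"tx":-3,"ty":0,"tz":-4,"rx":0,"ry":0,"rz":0,"fingers":255},{"tx":-5.5,"ty":0,"tz":-8,"rx":0,"ry":0,"rz":0,"fingers":255},{"tx":-7.5,"ty":0,"tz":-12,"rx":0,"ry":0,"rz":0,"fingers":255},{"tx":-9.5,"ty":0,"tz":-16,"rx":0,"ry":0,"rz":0,"fingers":255},{"tx":-11,"ty":0,"tz":-20,"rx":0,"ry":0,"rz":0,"fingers":255},{"tx":-13,"ty":0,"tz":-25,"rx":0,"ry":0,"rz":0,"fingers":255},{"tx":-14,"ty":0,"tz":-29,"rx":0,"ry":0,"rz":0,"fingers":255},{"tx":-15.5,"ty":0,"tz":-34,"rx":0,"ry":0,"rz":0,"fingers":255},{"tx":-15.5,"ty":0,"tz":-34,"rx":0,"ry":0,"rz":0,"fingers":255}]'
python3 - <<'E'
from h import *
o=ctrl.get_obs();print(o["ft_force"],o["moment"])
d=ctrl.get_image("wrist");cv2.imwrite("pics/wrist4.png",d["pixels"])
E
```

```text
t: 5.5
ee_pos: [539.3, -180.8, 82.4]
orientation: [-1.571, -0.013, 0.014]
ft_force: [2.4, -2.6, 6.2]
width: 0.7
[ 2.38919279 -2.57983414  6.15389322] [-0.51312934 -0.42076087  0.03738882]
```

View pics/wrist4.png

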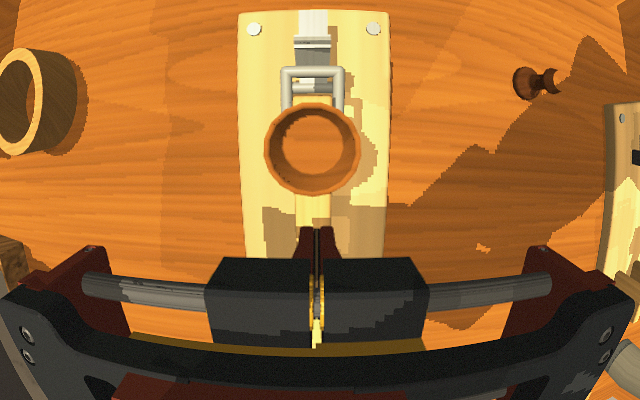

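```bash
python3 -m creep '[{"tx":-0.5,"ty":0,"tz":-4,"rx":0,"ry":0,"rz":0,"fingers":255},{"tx":-1,"ty":0,"tz":-8,"rx":0,"ry":0,"rz":0,"fingers":255},{"tx":-1.5,"ty":0,"tz":-11,"rx":0,"ry":0,"rz":0,"fingers":255},{"tx":-2,"ty":0,"tz":-14,"rx":0,"ry":0,"rz":0,"fingers":255},{"tx":-2,"ty":0,"tz":-16,"rx":0,"ry":0,"rz":0,"fingers":255},{"tx":-2,"ty":0,"tz":-17,"rx":0,"ry":0,"rz":0,"fingers":255},{"tx":-2,"ty":0,"tz":-17,"rx":0,"ry":0,"rz":0,"fingers":255}]'
python3 - <<'E'
from h import *
o=ctrl.get_obs();print(o["ft_force"],o["moment"])
d=ctrl.get_image("wrist");cv2.imwrite("pics/wrist5.png",cv2.resize(d["pixels"][:230,200:420],None,fx=2.5,fy=2.5,interpolation=cv2.INTER_CUBIC))
d=ctrl.get_image("scene");cv2.imwrite("pics/scene5.png",cv2.resize(d["pixels"][120:270,170:320],None,fx=4,fy=4,interpolation=cv2.INTER_CUBIC))
E
```

```text
t: 6.42
ee_pos: [537.3, -180.8, 66.0]
orientation: [-1.571, -0.013, 0.014]
ft_force: [0.1, -2.3, 9.2]
width: 0.2
[ 0.12975784 -2.34696509  9.17772459] [-0.49847283 -0.23251038  0.04209552]
```

View pics/wrist5.png

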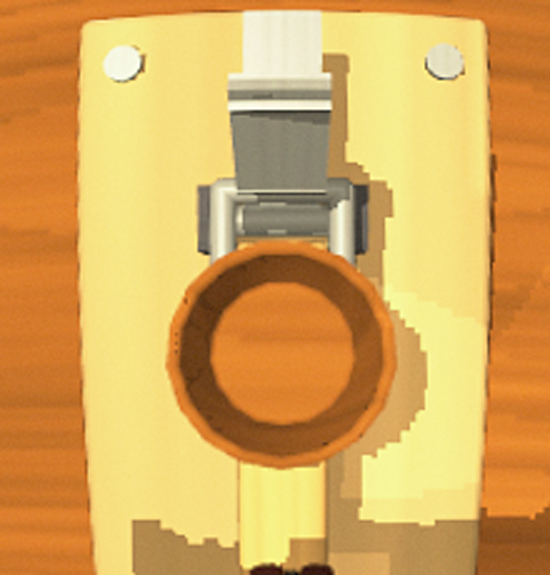

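View pics/scene5.png

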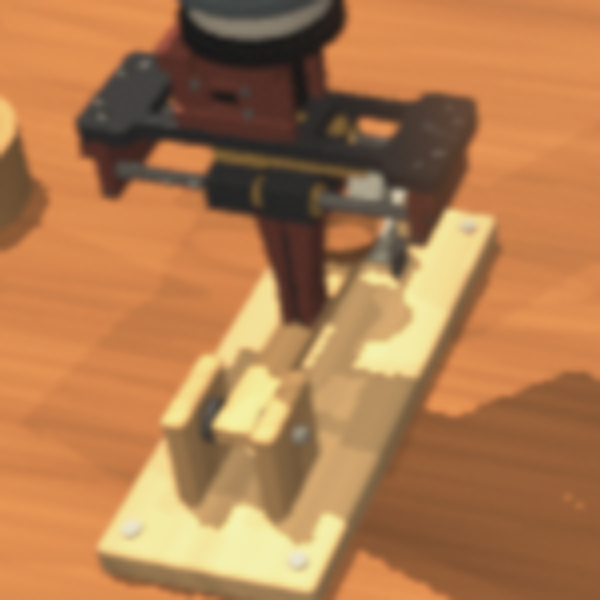

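The pin is at the catch and partly under its lip (wrist crop (280,190)). I'll press a little deeper while watching the force.

```bash
python3 -m creep '[{"tx":0,"ty":0,"tz":-1,"rx":0,"ry":0,"rz":0,"fingers":255},{"tx":0,"ty":0,"tz":-2,"rx":0,"ry":0,"rz":0,"fingers":255},{"tx":0,"ty":0,"tz":-2,"rx":0,"ry":0,"rz":0,"fingers":255}]'
python3 - <<'E'
from h import *
o=ctrl.get_obs();print(o["ft_force"],o["moment"])
d=ctrl.get_image("wrist");cv2.imwrite("pics/wrist6.png",cv2.resize(d["pixels"][:230,200:420],None,fx=2.5,fy=2.5,interpolation=cv2.INTER_CUBIC))
E
```

```text
t: 6.9
ee_pos: [537.3, -180.8, 64.0]
orientation: [-1.571, -0.013, 0.014]
ft_force: [0.7, -3.6, 8.5]
width: 0.2
[ 0.68448288 -3.60836777  8.4921058 ] [-0.48486063 -0.23003285 -0.0408637 ]
```

View pics/wrist6.png

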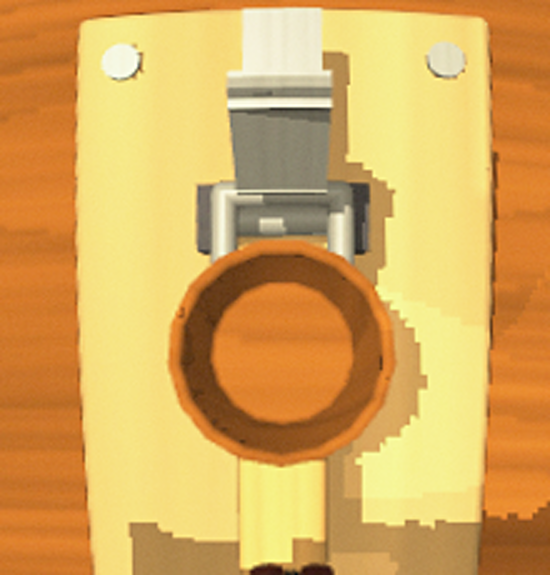

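```bash
cat > fe.py <<'E'
from h import *
def chk(name):
    p=np.load("pose.npy");d=ctrl.get_image("wrist")
    def pf(P):
        M=R.from_rotvec(np.ravel(d["rvec"])).as_matrix();c=P@M.T+np.ravel(d["tvec"]);K=np.asarray(d["intrinsics"])
        th=np.arctan2(np.hypot(c[:,0],c[:,1]),c[:,2]);ph=np.arctan2(c[:,1],c[:,0])
        return np.c_[K[0,0]*th*np.cos(ph)+K[0,2],K[1,1]*th*np.sin(ph)+K[1,2]]
    base=np.array([[-107,9,85],[-107,-9,85],[-87,9,85],[-87,-9,85]],float)
    t=.16;piv=np.array([-97,0,25.]);v=base-piv
    til=np.c_[v[:,0]*np.cos(t)-v[:,2]*np.sin(t),v[:,1],v[:,0]*np.sin(t)+v[:,2]*np.cos(t)]+piv
    im=cv2.resize(d["pixels"][:230,200:420],None,fx=2.5,fy=2.5,interpolation=cv2.INTER_CUBIC)
    for P,c in((base,(0,255,0)),(til,(0,0,255)),(np.array([[145,55,18],[-145,55,18],[-145,-55,18.]]),(255,0,0))):
        for u in pf(c2w(P,p)): cv2.circle(im,tuple(int(x) for x in (u-[200,0]+.5)*2.5),4,c,-1)
    cv2.imwrite(name,im)
E
python3 -c "
from fe import *
chk('pics/w7.png')"
```

```text
(no output)
```

View pics/w7.png

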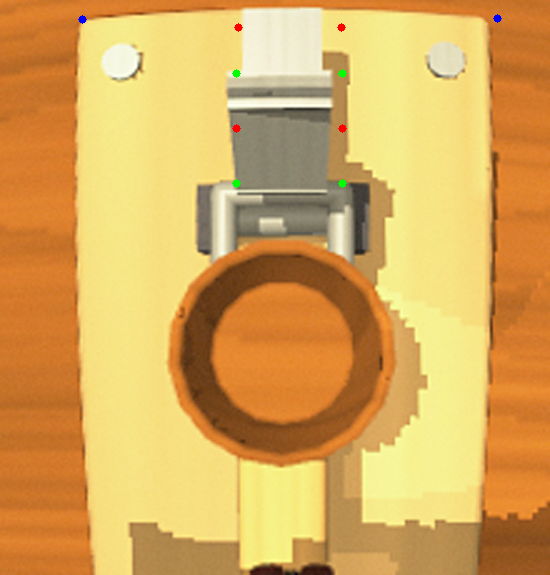

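The catch top matches the upright (green) projection, with the pin under the lip. Easing up gently: the force must vanish near z≈69 if it is hooked.

```bash
python3 -m creep '[{"tx":0,"ty":0,"tz":2,"rx":0,"ry":0,"rz":0,"fingers":255},{"tx":0,"ty":0,"tz":4,"rx":0,"ry":0,"rz":0,"fingers":255},{"tx":0,"ty":0,"tz":6,"rx":0,"ry":0,"rz":0,"fingers":255},{"tx":0,"ty":0,"tz":8,"rx":0,"ry":0,"rz":0,"fingers":255},{"tx":0,"ty":0,"tz":8,"rx":0,"ry":0,"rz":0,"fingers":255}]'
python3 -c "
from fe import *
o=ctrl.get_obs();print(o['ft_force'],o['ee_pos'])
chk('pics/w8.png')"
```

```text
t: 7.62
ee_pos: [536.3, -180.2, 71.0]
orientation: [-1.57, -0.011, 0.016]
ft_force: [0.4, 0.6, -0.5]
width: 0.6
[ 0.43799694  0.63762931 -0.5161598 ] [ 536.32353846 -180.15687575   71.00610129]
```

View pics/w8.png

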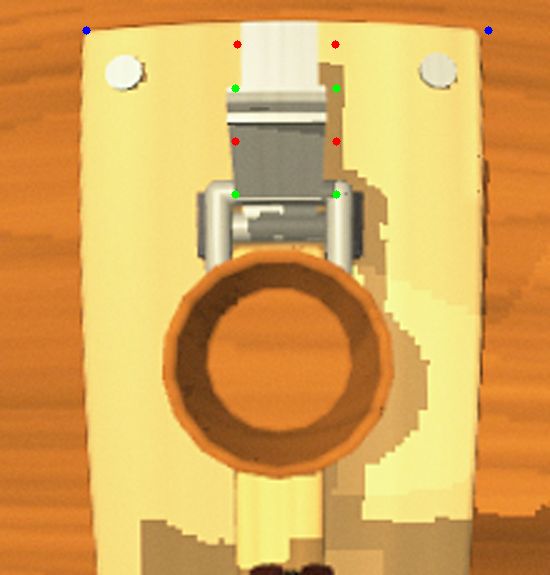

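Hooked: the force is gone at z=71 and the catch is upright. Retreating straight up.

```bash
python3 -m creep '[{"tx":0,"ty":0,"tz":5,"rx":0,"ry":0,"rz":0,"fingers":255},{"tx":0,"ty":0,"tz":15,"rx":0,"ry":0,"rz":0,"fingers":255},{"tx":0,"ty":0,"tz":35,"rx":0,"ry":0,"rz":0,"fingers":255},{"tx":0,"ty":0,"tz":65,"rx":0,"ry":0,"rz":0,"fingers":255},{"tx":0,"ty":0,"tz":100,"rx":0,"ry":0,"rz":0,"fingers":255},{"tx":0,"ty":0,"tz":130,"rx":0,"ry":0,"rz":0,"fingers":255},{"tx":0,"ty":0,"tz":150,"rx":0,"ry":0,"rz":0,"fingers":255},{"tx":0,"ty":0,"tz":150,"rx":0,"ry":0,"rz":0,"fingers":255},{"tx":0,"ty":0,"tz":150,"rx":0,"ry":0,"rz":0,"fingers":255}]'
python3 -c "
from fe import *
o=ctrl.get_obs();print(o['ft_force'],o['ee_pos'])
chk('pics/w9.png')
d=ctrl.get_image('scene');cv2.imwrite('pics/scene9.png',d['pixels'])"
```

```text
t: 8.8
ee_pos: [537.1, -180.6, 221.2]
orientation: [-1.57, -0.013, 0.014]
ft_force: [-1.0, -1.2, -0.2]
width: 0.6
[-0.97660109 -1.18694916 -0.16264025] [ 537.07223297 -180.61911101  221.15574078]
```

View pics/w9.png

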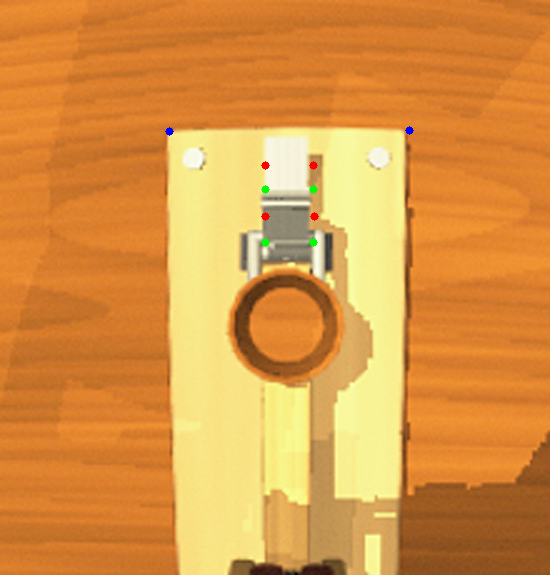

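View pics/scene9.png

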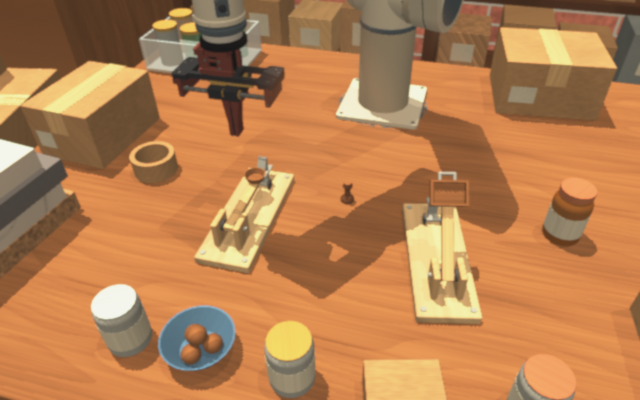

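The arm lies level under the upright catch (scene: cup (257,173), catch (263,163)). The tray arm is unchanged at (448,190), and the gripper is clear.

```bash
python3 -c "
from workcell import ctrl
print(ctrl.close_job())"
```

```text
the job is handed in; nothing more can be done
None
```

The round-cup catapult is cocked and the job is handed in; the hand-in reports no verdict. I pushed the arm down along its arc with closed fingers, about 92 mm from the hinge. At an estimated 0.82 rad the catch sprang over the pin, and I eased up slowly.

**Last checks:**
- **Hooked:** the push force went from about 9 N to about 0 as the fingers came up to z=71, and the arm stayed level.
- **Catch:** in the wrist picture its top lay within a few pixels of where it should be when upright, and well away from the tilted position.
- **Robot clear:** the gripper ended about 150 mm above the catapult. The force sensor read 1–2 N there, about its noise level.
- **Other catapult:** the tray arm looks unmoved in the scene picture.
- **Time:** about 9 s of the 37 s allowed.

I judged both joint angles from the pictures and tool height, because the state does not report them. A sideways force of 2–4 N showed up while pushing; I did not find its cause, and it was gone after release. My first move command was refused because it lacked some keys, so nothing moved.

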